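# Open and start the kiln temperature recorder

## Robot

A 6-joint arm with a two-finger parallel gripper is mounted at the origin on the work surface. World frame = base frame: x ahead of the robot, y to its left, z up, the work surface at z = 0. Lengths are in m, angles in degrees, forces in N, time in s.
With the tool pointing down it reaches from about 0.375 to 0.9 m from the base axis. Payload 3.1 kg.
Tool frame: the origin (TCP) lies on the centre line of the jaws, within the pads' length; the fingertips stand 14 mm ahead of it and the grasp point (between the pads) lies 5 mm behind it (bot.tips_ahead is the distance from the TCP to the fingertips, in m); z points along the fingers, y is the line along which they close (so a half turn about z gives the same grasp; the last joint's range is limited). The gripper opens to 87 mm and grips with 3 to 60 N. Pads are 19 mm wide; open, the fingers measure 117 mm over their backs; the gripper's body (75 mm by 190 mm) begins 51 mm behind the grasp point.
Start: joints at [-78.581, 30.224, 82.088, -0, 67.689, -10.227], TCP at [0.231, -0.581, 0.237] pointing down, gripper open.
Joint ranges: [-176.69, 176.69], [-43.24, 126.21], [12.49, 139.97], [-82, 262], [0, 151.66], [-163.58, 163.58]. Speed limits (degrees/s): [159.86, 159.86, 180, 180, 180, 180].

## Interface

Orientations are given as a 3x3 rotation matrix whose columns are the frame's x, y, z axes.
In Python, from rig import bot gives the robot as it stands.
- The arm moves only by the tool play_rows, never from a script. Its argument "moves" is a list that holds one entry, the list of rows, each a list of 6 numbers: the shift along the tool's x, y, z in mm, then the turn, a rotation vector about the tool's x, y, z in rad. A call has 1 to 5 rows; each row shifts and turns the commanded pose from where the row before left it, along the tool's axes as they then stand; what a row does not reach is not made up. A row lasts 1/10 s, in which the tool goes at most 50 mm and 8.59 degrees, less where a joint would pass 70% of its speed; a pose out of reach is approached as far as the arm can. A call with a gripper value outside its range is refused whole. "fingers" is the opening, from -1 (shut) to 1 (fully open), set as the call begins (left out, the last holds). The fingers move at their own pace and stop on an object; the grip force is fixed at half the most. Time passes only in rows, so rows that do not move let the fingers close. It gives the time, the measured TCP pose, the force, the opening and the grip force at its end, in the units of the state.
- bot.read_state(): the state, without advancing time (a new reading comes with each control period).
- bot.capture(name): name is "scene" or "top" or "wrist"; returns a dict with "image" (420x560x3 uint8, blue, green, red), "fx", "fy", "cx", "cy" (pixels), "R" (3x3) and "t" (3): a world point X has camera coordinates R X + t. Camera axes: x right, y down, z forward; pixel columns grow to the right and rows downward; lengths in m; the calibration is good to about 2 mm. The wrist camera is an equidistant fisheye: a pixel r from the principal point sees the ray r / f radians off the axis. A picture is of the moment at which its call begins. There is no depth.
- bot.hand_in(): hands the job in; it is judged then, once.
Trained networks look in a picture, given as the dict that the camera call returned (one of the last four; its "shot" number tells which), for a name from the list of things; names that differ only in an ending like _2 or _b are one class to them, and where a whole thing is asked for, a point or a joint stands for the part that bears it (a point fixed in the world has none). Each returns a list of dicts, best first, with "confidence" (0 to 1); they miss things now and then, are a little off and sometimes report something else, mostly with a low value. They report only what shows in the picture. A call takes as long as a camera call.
- bot.search_frame(picture, query): "centre" ([column, row] in pixels, amid what is visible of it).
- bot.silhouettes(picture, query): "pixels" (420x560 bool, what is visible of it) and "centre" ([column, row] in pixels, amid what is visible of it).
- bot.pinpoint(picture, query): "centre" ([column, row] in pixels: a listed point, or the origin of a listed thing).
The state is a dict: "time_s": time; "joint_positions": joint angles; "qvel": joint speeds; "tau": joint torques, N m; "position": TCP position; "tcp_rot": TCP orientation; "force": force on the tool from outside, world axes, zero at the start; "moment": the same for the moment, N m; "opening": opening from 0.0 (shut) to 1.0 (fully open); "grasp_force": force on a finger pad.
Only numpy, scipy, OpenCV 4.12 (cv2) and the standard library are available. Lean on these libraries where they do the work, as an engineer would, in place of code of your own. Each camera call takes 0.05 s, during which the arm holds its last target. There are 200 camera calls.

## Task

Start the temperature recorder that stands on the bench: press down the latch tab on its front so that the clear cover springs up, push the cover all the way back until it stops and stays open, then press the round start button inside right down and let it go. Nothing is to be picked up or shifted: the recorder stays standing where it is, and the glass and tools around it are left alone.

Things in the scene. Friction and masses are not known exactly. Their poses are not given: they have to be found in the camera images.
- recorder: Loose light-grey box on rubber feet, about 2.4 kg, 140 mm deep (x), 190 wide (y), 85 high to its rim, 110 with the cover shut. Origin: centre of its underside; x runs from front (latch, roughly towards the robot) to back (hinge), y to its left, z up. Panel under the cover 76 mm above the bench: flat black 96 mm square display on the right; on the left the button and, behind it, a small domed lamp.
- tab (a joint): Latch tab, rad: 0 at rest, 0.25 fully down. Black rocker, mid-front: level pad 36 mm wide, top 68 mm above the bench, sticking out 46 mm from the box; behind it an upright hook to 100 mm high holds the cover. Pivot 4.5 mm before the box front. Press down on the outer 33 mm: at the pad point it sinks up to 7.5 mm (1.7 to 4.3 N), frees the cover after 4 mm (0.13 rad), and springs back.
- tab_pad (a point): The point to press: on the top face of the latch tab's pad, on its middle line, 34.5 mm in front of the box front and 12 mm in from the pad's outer end; moves with the tab.
- cover (a joint): Cover angle, rad: 0 shut (held by the latch), 1.9 fully open against its stop, leaning back past upright. Once freed, a damped spring lifts it within about 1 s to roughly 0.5 to 1.0 rad, where its stiff hinge holds it; from there it must be pushed, lightly (under 1 N at the edge), and stays where it is left. 0.15 kg.
- cover_hinge (a point): Middle of the cover's hinge line, which runs along the recorder's y at the top of its back wall: 70 mm behind the recorder's centre and 85.5 mm above its underside.
- cover_edge (a point): Middle of the cover's lower front edge, 140 mm from the hinge line; moves with the cover. Cover: clear pane in a grey frame, 140 x 190 mm, with a 3 mm skirt 25 mm high all round, open below (21 mm deep inside). Shut, this edge lies on the rim, the pane's top 25 mm above. A ledge for the latch, 26 mm wide, sticks out 6 mm in front, 4 to 8 mm above the edge.
- start (a joint): Travel of the start button, m: 0 up, 0.006 fully down. Spring-loaded, 5 N fully down.
- start_top (a point): Centre of the top face of the start button: plain steel, round, 28 mm across, standing 10 mm proud of a dark steel collar 44 mm across; top 97 mm above the bench, 30 mm in front of and 60 mm left of the recorder's centre. It moves straight down.
- tumbler: Bystander: green glass tumbler, 74 mm across the rim, 95 mm high, standing loose beside the recorder; origin at the centre of its foot.
- frit: Bystander: amber glass jar of frit with a steel lid, 70 mm across, 85 mm high, standing loose beside the recorder; origin at the centre of its foot.
- jacks: Bystander: glassmaker's steel jacks, a two-bladed spring tool about 300 mm long, 55 mm wide and 16 mm high, lying flat; origin near its middle, x along it towards the blades.
- paddle: Bystander: flat graphite block 110 x 75 x 20 mm on a 20 mm round wooden handle, 260 mm long in all, lying flat; origin on its underside near the middle, x from handle to block.

How it is judged:
By the outcome, as a careful person would: the job done as asked, in the order asked, and still so for the second after the job is handed in, with the robot touching nothing.
It also fails if it takes over 48 s, if anything falls off the work surface, if the arm or the gripper's body presses on something with over 40 N, if the wrist force passes 120 N, or if a joint passes its speed limit or range.

## Working session

There is one attempt and no reset: what is moved stays moved. The work goes in short steps, Python scripts to look and compute and a tool call to move; the robot and the scene stay as the last step left them, time stands still between calls to the robot, and variables do not carry over. Pictures are saved under pics/ and viewed, at most 10 in all, crops included, and the job is handed in when it is done.

Besides the shell and the picture viewer there is one more tool, called after "Call:" as name(argument=value, ...), one argument or row to a line, values as JSON. play_rows: Moves the arm, as the interface text tells. Its arguments: {"type":"object","properties":{"moves":{"type":"array","items":{"type":"array","items":{"type":"array","items":{"type":"number"}}}},"fingers":{"type":"number"}},"required":["moves"]}

```bash
ls; mkdir -p pics
cat > h.py <<'E'
import numpy as np,cv2
from rig import bot
def ray(p,c):
    R=np.array(p["R"]);t=np.array(p["t"])
    d=R.T@np.array([(c[0]-p["cx"])/p["fx"],(c[1]-p["cy"])/p["fy"],1]);return -R.T@t,d
def atz(p,c,z):
    o,d=ray(p,c);return o+d*(z-o[2])/d[2]
def proj(p,X):
    q=np.array(p["R"])@X+np.array(p["t"]);return [p["fx"]*q[0]/q[2]+p["cx"],p["fy"]*q[1]/q[2]+p["cy"]]
E
python3 - <<'E'
from h import *
np.set_printoptions(precision=4,suppress=True)
Z=dict(recorder=0,tab_pad=.068,cover_hinge=.0855,cover_edge=.0855,start_top=.097,tumbler=0,frit=0,jacks=0,paddle=0)
for n in("scene","top"):
    p=bot.capture(n);cv2.imwrite(f"pics/{n}0.png",p["image"])
    print(n,-np.array(p["R"]).T@p["t"])
    for k,z in Z.items():
        for r in bot.pinpoint(p,k)[:2]: print(k,np.array(r["centre"]),round(r["confidence"],2),atz(p,r["centre"],z))
s=bot.read_state();print(s["time_s"],s["position"],s["tcp_rot"],s["force"],bot.tips_ahead)
E
```

```text
pics
scene [ 1.1184 -0.6318  0.8309]
recorder [264.5 260.6] 0.95 [ 0.5814 -0.0576 -0.    ]
recorder [282.3 249.1] 0.65 [ 0.5904 -0.002   0.    ]
cover_hinge [282.7 250. ] 0.64 [ 0.6472 -0.0684  0.0855]
cover_edge [248.3 217. ] 0.65 [ 0.5155 -0.0345  0.0855]
tumbler [201.5 310.8] 0.67 [ 0.5715 -0.2521  0.    ]
tumbler [246.8 216.1] 0.49 [0.4408 0.0342 0.    ]
frit [339.5 238.4] 0.57 [0.6783 0.1149 0.    ]
frit [286.8 249.4] 0.49 [0.5996 0.004  0.    ]
jacks [117.5 320.4] 0.6 [ 0.4512 -0.3795  0.    ]
paddle [337.8 178.1] 0.6 [0.5351 0.3191 0.    ]
paddle [117.  320.5] 0.47 [ 0.4505 -0.3803  0.    ]
top [0.2293 0.03   1.5581]
recorder [306.7 205.8] 0.72 [ 0.5824 -0.0295  0.    ]
tab_pad [307.2 231.7] 0.48 [ 0.4865 -0.0358  0.068 ]
tab_pad [307.7 222.5] 0.45 [ 0.5151 -0.0347  0.068 ]
cover_hinge [320.9 179.2] 0.63 [ 0.6512 -0.062   0.0855]
cover_edge [305.1 223.2] 0.79 [ 0.5088 -0.0263  0.0855]
tumbler [376.9 215.6] 0.97 [ 0.5737 -0.2568  0.    ]
frit [263.7 174.8] 0.96 [0.6712 0.1199 0.    ]
jacks [411.8 256.7] 0.89 [ 0.4528 -0.3748  0.    ]
paddle [201.7 208.7] 0.92 [0.5378 0.3063 0.    ]
1.0 [ 0.2306 -0.5809  0.2366] [[ 0.9295  0.3689  0.    ]
 [ 0.3689 -0.9295 -0.    ]
 [ 0.      0.     -1.    ]] [-0.0618  0.5037  0.0653] 0.014
```

View pics/scene0.png

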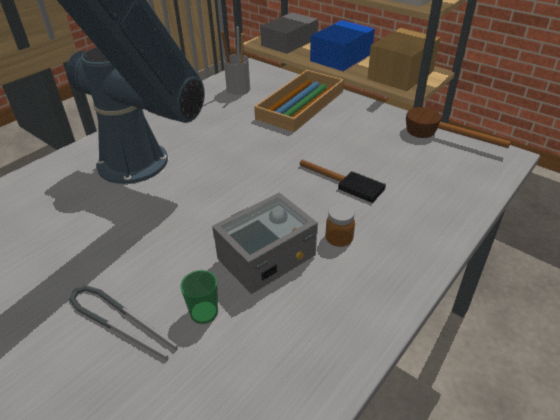

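View pics/top0.png

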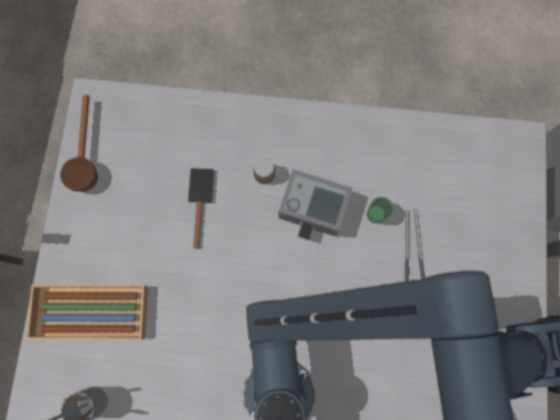

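The scene view shows the recorder at about (265,240), with the tumbler (200,297) on its right and the frit (340,225) on its left. In the top view, the recorder's centre is at about (316,203), with the tab at (306,232) and the button at (293,204). Next I fit its pose to the silhouettes.

```bash
cat > fit.py <<'E'
from h import *
from scipy.optimize import minimize
np.set_printoptions(precision=4,suppress=True)
def hull(p,T,lo,hi,m):
    a,b,th=T
    c,s=np.cos(th),np.sin(th)
    pts=[]
    for x in(lo[0],hi[0]):
        for y in(lo[1],hi[1]):
            for z in(lo[2],hi[2]): pts.append(proj(p,np.array([a+c*x-s*y,b+s*x+c*y,z])))
    h=cv2.convexHull(np.array(pts,np.float32))
    cv2.fillConvexPoly(m,(h*4*16).round().astype(np.int32),255,shift=4)
def render(p,T):
    m=np.zeros((1680,2240),np.uint8)
    hull(p,T,(-.07,-.095,0.003),(.07,.095,.11),m)
    hull(p,T,(-.116,-.018,.06),(-.07,.018,.068),m)
    return cv2.resize(m,(560,420),interpolation=cv2.INTER_AREA)/255.
P=[]
for n in("scene","top"):
    p=bot.capture(n); r=bot.silhouettes(p,"recorder")[0]
    print(n,r["confidence"],r["pixels"].sum()); P.append((p,r["pixels"].astype(float)))
def f(v,PP):
    T=(v[0],v[1],v[2]); return sum(np.abs(render(p,T)-m).sum()/m.sum() for p,m in PP)
for PP in(P,P[:1],P[1:]):
    r=minimize(f,[.585,-.045,-.25],args=(PP,),method="Nelder-Mead",options=dict(initial_simplex=[[.585,-.045,-.25],[.6,-.045,-.25],[.585,-.03,-.25],[.585,-.045,-.4]],xatol=1e-4,fatol=1e-5))
    print(r.x,np.degrees(r.x[2]),r.fun)
    if PP is P:T=r.x
c,s=np.cos(T[2]),np.sin(T[2])
out=[]
for p,m in P:
    im=cv2.resize(p["image"],None,fx=4,fy=4,interpolation=cv2.INTER_CUBIC)
    for q in[(-.1045,0,.068),(-.03,.06,.097),(-.07,.095,.11),(-.07,-.095,.11),(.07,.095,.11),(.07,-.095,.11),(-.07,0,.0855),(-.116,.018,.068),(-.116,-.018,.068)]:
        u=proj(p,np.array([T[0]+c*q[0]-s*q[1],T[1]+s*q[0]+c*q[1],q[2]]))
        cv2.drawMarker(im,tuple(int(4*x+2) for x in u),(0,0,255),0,12,1)
    u=proj(p,np.array([T[0],T[1],.08])); x,y=int(u[0]*4),int(u[1]*4)
    out.append(im[y-220:y+220,x-200:x+200])
cv2.imwrite("pics/fit.png",np.hstack(out))
E
python3 fit.py
```

```text
scene 0.72 6741
top 0.84 3513
[ 0.5805 -0.0485 -0.2057] -11.785325693998429 0.07934340562068845
[ 0.5794 -0.0467 -0.2135] -12.234232255558968 0.03378040728233142
[ 0.5811 -0.0492 -0.2066] -11.834715214467638 0.037416207587504115
```

View pics/fit.png

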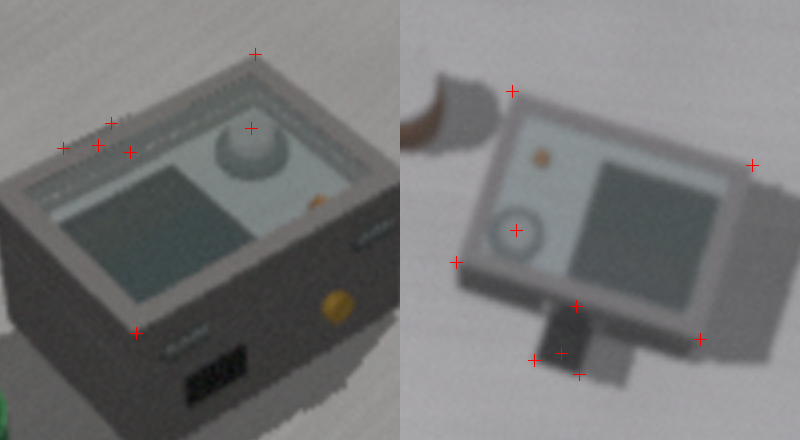

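The fit agrees across both cameras to about 2 mm, giving a pose of (0.5805, -0.0483) with yaw -12°. Both target points have plausible heights and reach. I'll close the fingers, yaw to align with the recorder, and travel to above the tab.

Call:
play_rows(
  moves=[
    [[0,0,0,0,0,0.1466],[0,0,0,0,0,0.1466],[0,0,0,0,0,0.1466],[0,0,0,0,0,0.1466],[8,-37,0,0,0,0]],
  ],
  fingers=-1,
)

```text
time_s: 1.7
position: [0.2448, -0.5507, 0.2368]
tcp_rot: [[0.977, -0.213, 0.0], [-0.213, -0.977, -0.006], [0.001, 0.006, -1.0]]
force: [1.0, 0.1, 0.5]
opening: 0.635
grasp_force: 0.0
```

Call:
play_rows(
  moves=[
    [[8,-37,0,0,0,0],[8,-37,0,0,0,0],[8,-37,0,0,0,0],[8,-37,0,0,0,0],[8,-37,0,0,0,0]],
  ],
)

```text
time_s: 2.2
position: [0.324, -0.3723, 0.2367]
tcp_rot: [[0.978, -0.208, 0.0], [-0.208, -0.978, -0.0], [0.0, 0.0, -1.0]]
force: [1.1, 0.7, -0.1]
opening: 0.171
grasp_force: 0.0
```

Call:
play_rows(
  moves=[
    [[8,-37,0,0,0,0],[8,-37,0,0,0,0],[8,-37,0,0,0,0],[8,-37,0,0,0,0],[8,-37,0,0,0,0]],
  ],
)

```text
time_s: 2.7
position: [0.4015, -0.1996, 0.2368]
tcp_rot: [[0.978, -0.207, 0.001], [-0.207, -0.978, -0.0], [0.001, 0.0, -1.0]]
force: [0.3, 0.9, -0.9]
opening: 0.007
grasp_force: 0.0
```

Call:
play_rows(
  moves=[
    [[8,-37,0,0,0,0],[8,-37,0,0,0,0],[0,0,0,0,0.1454,0],[0,0,0,0,0.1454,0],[0,0,0,0,0.1454,0]],
  ],
)

```text
time_s: 3.2
position: [0.4329, -0.1294, 0.2369]
tcp_rot: [[0.896, -0.201, 0.396], [-0.185, -0.98, -0.078], [0.404, -0.004, -0.915]]
force: [1.7, 0.7, -0.8]
opening: 0.011
grasp_force: 0.0
```

```bash
cat >> h.py <<'E'
np.set_printoptions(precision=4,suppress=True)
T=np.array([.5805,-.0483,0]);th=np.radians(-12)
M=np.array([[np.cos(th),-np.sin(th),0],[np.sin(th),np.cos(th),0],[0,0,1]])
def st(target=None):
    s=bot.read_state();R=np.array(s["tcp_rot"]);x=np.array(s["position"])
    tip=x+.014*R[:,2]
    print("t",s["time_s"],"tcp",x,"rec-frame tcp",1e3*M.T@(x-T),"tip",1e3*M.T@(tip-T),"F",np.array(s["force"]),"op",s["opening"]);print(M.T@R)
    if target is not None: print("tool shift mm",1e3*R.T@(T+M@np.array(target)-x))
E
python3 -c "
from h import *
st([-.1029,0,.11])"
```

```text
t 3.2 tcp [ 0.4329 -0.1294  0.2369] rec-frame tcp [-127.5122 -109.9952  236.9023] tip [-121.8615 -109.9038  224.0937] F [ 1.7018  0.6868 -0.7613] op 0.01060647184917842
[[ 0.9149  0.0073  0.4036]
 [ 0.0051 -1.      0.0065]
 [ 0.4037 -0.0039 -0.9149]]
tool shift mm [ -28.1481 -109.3144  126.7554]
```

Call:
play_rows(
  moves=[
    [[7.4,-36.4,3.5,0,0,0],[7.4,-36.4,3.5,0,0,0],[7.4,-36.4,3.5,0,0,0],[-13.4,0,28.8,0,0,0],[-13.4,0,28.8,0,0,0]],
  ],
)

```text
time_s: 3.7
position: [0.4795, -0.0265, 0.1735]
tcp_rot: [[0.896, -0.199, 0.396], [-0.184, -0.98, -0.076], [0.404, -0.005, -0.915]]
force: [-0.3, -0.2, -0.1]
opening: 0.006
grasp_force: 0.0
```

Call:
play_rows(
  moves=[
    [[-13.4,0,28.8,0,0,0],[-10,0,21.5,0,0,0],[0,0,0,0,0,0],[0,0,0,0,0,0]],
  ],
)

```text
time_s: 4.1
position: [0.4792, -0.025, 0.1341]
tcp_rot: [[0.896, -0.199, 0.397], [-0.187, -0.98, -0.067], [0.403, -0.014, -0.915]]
force: [-0.0, 0.6, -0.7]
opening: 0.002
grasp_force: 0.0
```

```bash
python3 -c "
from h import *
st([-.1029,0,.0867])
p=bot.capture('wrist');cv2.imwrite('pics/w1.png',p['image'])
for r in bot.pinpoint(p,'tab_pad'):print(r)"
```

```text
t 4.1 tcp [ 0.4792 -0.025   0.1341] rec-frame tcp [-103.9004    1.7807  134.0971] tip [-98.2659   2.0153 121.2831] F [-0.02    0.6052 -0.7291] op 0.001560667833216716
[[ 0.9154  0.0096  0.4025]
 [ 0.0031 -0.9999  0.0168]
 [ 0.4026 -0.0141 -0.9153]]
tool shift mm [-18.1703   2.4579  43.7545]
```

View pics/w1.png

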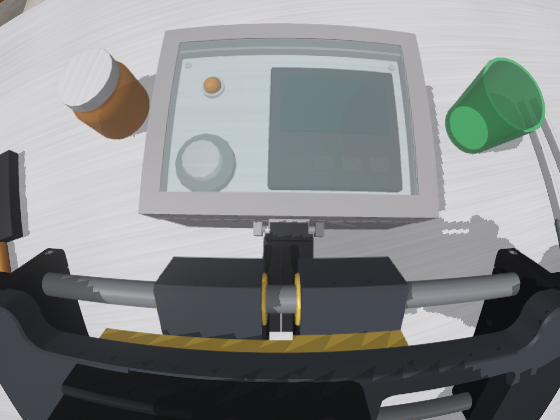

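The wrist view shows the tab at (288,245), with the fingers (281,295) lined up on it to about 2 mm. The descent stopped 16 mm short, so I'll check the joints.

```bash
python3 -c "
from h import *
s=bot.read_state();print(s['joint_positions'],s['qvel'],s['force'])"
```

```text
[-18.6244  26.4532 125.414   38.6271   5.7978  45.2342] [-0.0913 -0.3826  0.1386  0.9645 -0.075  -0.932 ] [ 0.6416 -0.1028  0.2273]
```

Call:
play_rows(
  moves=[
    [[0,0,0,0,-0.0875,0],[0,0,0,0,-0.0875,0],[0,0,0,0,0,0],[0,0,0,0,0,0]],
  ],
)

```text
time_s: 4.6
position: [0.4824, -0.0192, 0.1348]
tcp_rot: [[0.934, -0.189, 0.304], [-0.19, -0.981, -0.026], [0.304, -0.033, -0.952]]
force: [-0.4, 0.5, -0.8]
opening: 0.002
grasp_force: 0.0
```

```bash
python3 -c "
from h import *
a=np.radians(15)
# tip centre 28.5 out, heel at .068 -> TCP
st([-.0985-.014*np.sin(a),0,.068+.0095*np.sin(a)+.014*np.cos(a)])
s=bot.read_state();print(s['joint_positions'])"
```

```text
t 4.6 tcp [ 0.4824 -0.0192  0.1348] rec-frame tcp [-102.0042    8.0324  134.7624] tip [-97.7605   8.5612 121.4316] F [-0.4055  0.5456 -0.761 ] op 0.002489750131947905
[[ 0.9528  0.0195  0.3031]
 [ 0.0085 -0.9993  0.0378]
 [ 0.3036 -0.0334 -0.9522]]
tool shift mm [-15.6004   9.721   48.014 ]
[-18.0621  26.0689 120.6588  14.2612  16.4048  70.0211]
```

Call:
play_rows(
  moves=[
    [[-4,9.7,14,-0.036,-0.045,0],[-4,0,14,0,0,0],[0,0,0,0,0,0]],
  ],
)

```text
time_s: 4.9
position: [0.4784, -0.0275, 0.1032]
tcp_rot: [[0.948, -0.199, 0.249], [-0.193, -0.98, -0.051], [0.254, 0.0, -0.967]]
force: [0.4, 0.9, 0.3]
opening: 0.006
grasp_force: 0.0
```

```bash
python3 -c "
from h import *
a=np.radians(15)
st([-.0985-.014*np.sin(a),0,.068+.0095*np.sin(a)+.014*np.cos(a)])
s=bot.read_state();print(s['joint_positions'])"
```

```text
t 4.9 tcp [ 0.4784 -0.0275  0.1032] rec-frame tcp [-104.1567   -0.9174  103.1691] tip [-100.6024   -0.8863   89.6279] F [0.3512 0.8819 0.3464] op 0.005604679500912616
[[ 0.9672  0.0088  0.2539]
 [ 0.0085 -1.      0.0022]
 [ 0.2539  0.     -0.9672]]
tool shift mm [-2.8971 -0.8998 19.0769]
[-17.6669  30.2711 120.1322   6.0313  15.0498  78.2018]
```

Call:
play_rows(
  moves=[
    [[-1.4,-0.5,7,0,0,0],[-1.0,0,7,0,0,0],[-0.8,0,5,0,0,0],[-0.8,0,3,0,0,0],[-0.5,0,1.9,0,0,0]],
  ],
)

```text
time_s: 5.4
position: [0.4819, -0.0281, 0.08]
tcp_rot: [[0.947, -0.199, 0.252], [-0.192, -0.98, -0.052], [0.257, 0.001, -0.966]]
force: [-1.2, 1.5, 3.4]
opening: 0.004
grasp_force: 1.6
```

Call:
play_rows(
  moves=[
    [[-0.3,0,1,0,0,0],[0,0,0,0,0,0]],
  ],
)

```text
time_s: 5.6
position: [0.4819, -0.0281, 0.0792]
tcp_rot: [[0.947, -0.199, 0.252], [-0.192, -0.98, -0.052], [0.257, 0.001, -0.966]]
force: [-1.7, -0.1, 2.4]
opening: 0.006
grasp_force: 1.6
```

```bash
python3 -c "
from h import *
st()
p=bot.capture('scene');cv2.imwrite('pics/s2.png',p['image'])
for k in('cover_edge','tab_pad'):
  for r in bot.pinpoint(p,k):print(k,r,atz(p,r['centre'],.0855))"
```

```text
t 5.6 tcp [ 0.4819 -0.0281  0.0792] rec-frame tcp [-100.6151   -0.6921   79.2015] tip [-97.0128  -0.6745  65.6729] F [-1.702  -0.1053  2.399 ] op 0.0061133068184107305
[[ 0.9663  0.0091  0.2573]
 [ 0.0091 -1.      0.0013]
 [ 0.2573  0.0011 -0.9663]]
cover_edge {'centre': [247.4, 205.6], 'confidence': 0.71} [ 0.4857 -0.005   0.0855]
```

Call:
play_rows(
  moves=[
    [[-0.3,0,1,0,0,0],[0,0,0,0,0,0],[0,0,0,0,0,0]],
  ],
)

```text
time_s: 6.05
position: [0.482, -0.0281, 0.0781]
tcp_rot: [[0.947, -0.199, 0.252], [-0.192, -0.98, -0.052], [0.257, 0.001, -0.966]]
force: [-0.2, 0.7, 3.0]
opening: 0.004
grasp_force: 1.8
```

```bash
cat >> h.py <<'E'
def cover(p):
    "angle whose model edge midpoint (on the recorder's y=0 plane) best matches the pinpointed pixel"
    q=bot.pinpoint(p,'cover_edge')
    for r in q[:2]:
        t=np.arange(0,2.0,.005)
        e=[np.hypot(*(np.array(proj(p,T+M@np.array([.07-.14*np.cos(a),0,.0855+.14*np.sin(a)])))-r['centre'])) for a in t]
        i=int(np.argmin(e));print('cover',t[i],'px err',round(e[i],1),r['centre'],round(r['confidence'],2))
E
python3 -c "
from h import *
st()
p=bot.capture('scene');cv2.imwrite('pics/s3.png',p['image']);cover(p)"
```

```text
t 6.05 tcp [ 0.482  -0.0281  0.0781] rec-frame tcp [-100.5261   -0.7305   78.1273] tip [-96.9228  -0.7134  64.599 ] F [-0.1868  0.6543  2.9561] op 0.00421459288568872
[[ 0.9663  0.009   0.2574]
 [ 0.009  -1.      0.0012]
 [ 0.2574  0.0011 -0.9663]]
cover 0.44 px err 2.0 [247.4, 198.7] 0.69
```

View pics/s3.png

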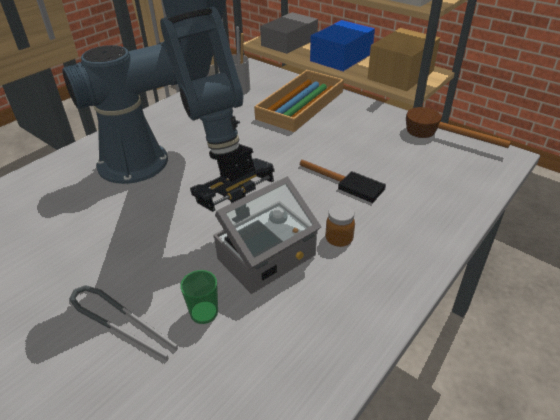

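The cover has sprung to about 0.44 rad and is still rising. The recorder is unmoved. I'll retreat back and up, then make the tool vertical.

Call:
play_rows(
  moves=[
    [[0,0,-15,0,0,0],[0,0,-30,0,0,0],[0,0,-35,0,0,0],[0,0,-30,0,-0.13,0],[0,0,0,0,-0.13,0]],
  ],
)

```text
time_s: 6.65
position: [0.455, -0.0218, 0.18]
tcp_rot: [[0.98, -0.198, 0.026], [-0.198, -0.98, -0.005], [0.026, -0.0, -1.0]]
force: [1.1, -0.9, -0.0]
opening: 0.007
grasp_force: 0.0
```

Call:
play_rows(
  moves=[
    [[0,0,0,0,0,0],[0,0,0,0,0,0]],
  ],
)

```text
time_s: 6.85
position: [0.4562, -0.0221, 0.1765]
tcp_rot: [[0.98, -0.198, 0.028], [-0.198, -0.98, -0.004], [0.029, -0.001, -1.0]]
force: [0.2, 0.9, -0.5]
opening: 0.008
grasp_force: 0.0
```

```bash
python3 -c "
from h import *
st()
p=bot.capture('scene');cv2.imwrite('pics/s4.png',p['image']);cover(p)
p=bot.capture('wrist');cv2.imwrite('pics/w4.png',p['image'])
for r in bot.pinpoint(p,'cover_edge'):print(r)
p=bot.capture('top');cover(p)"
```

```text
t 6.85 tcp [ 0.4562 -0.0221  0.1765] rec-frame tcp [-127.0667   -0.2048  176.4701] tip [-126.6677   -0.1827  162.4758] F [ 0.1783  0.8645 -0.4535] op 0.007566782654013453
[[ 0.9995  0.0105  0.0285]
 [ 0.0104 -0.9999  0.0016]
 [ 0.0285 -0.0013 -0.9996]]
cover 0.61 px err 1.0 [251.1, 194.2] 0.87
{'centre': [288.2, 101.4], 'confidence': 0.86}
cover 0.64 px err 3.2 [309.2, 207.1] 0.78
```

View pics/w4.png

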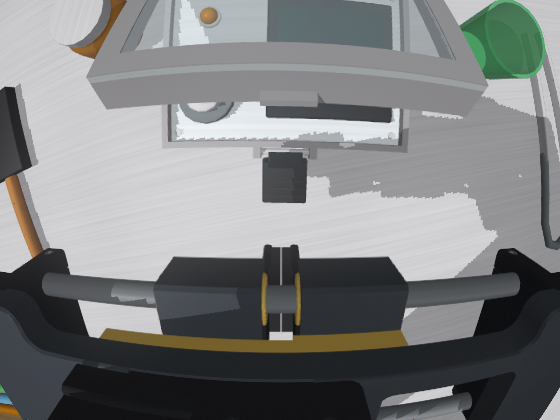

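The cover stands at about 0.63 rad with its front edge at (288,95) in the wrist view, and the middle ledge is lined up with the fingers. Next I push it back along its arc with the front faces of the fingers.

Call:
play_rows(
  moves=[
    [[0,0,12,0,-0.028,0.0104],[20,0,0,0,0,0],[20,0,0,0,0,0],[15,0,0,0,0,0],[0,0,0,0,0,0]],
  ],
)

```text
time_s: 7.65
position: [0.5125, -0.0343, 0.165]
tcp_rot: [[0.978, -0.208, 0.003], [-0.208, -0.978, 0.001], [0.002, -0.001, -1.0]]
force: [-0.6, -0.7, 0.5]
opening: 0.002
grasp_force: 0.0
```

Call:
play_rows(
  moves=[
    [[10,0,0,0,0,0],[8.5,0,-9,0,0,0],[8.5,0,-9,0,0,0],[8,0,-6,0,0,0],[8,0,-6,0,0,0]],
  ],
)

```text
time_s: 8.15
position: [0.5525, -0.0426, 0.1954]
tcp_rot: [[0.978, -0.208, -0.001], [-0.208, -0.978, 0.001], [-0.001, -0.001, -1.0]]
force: [0.7, -0.2, 0.9]
opening: 0.006
grasp_force: 0.1
```

```bash
python3 -c "
from h import *
st()
p=bot.capture('scene');cover(p)
print([r['centre'] for r in bot.pinpoint(p,'recorder')[:1]])"
```

```text
t 8.15 tcp [ 0.5525 -0.0426  0.1954] rec-frame tcp [-28.6145  -0.2063 195.4082] tip [-28.6277  -0.1886 181.4082] F [ 0.6663 -0.2498  0.9159] op 0.005645650189574045
[[ 1.     -0.     -0.0009]
 [-0.     -1.      0.0013]
 [-0.0009 -0.0013 -1.    ]]
cover 0.93 px err 1.0 [259.8, 191.2] 0.66
[[269.5, 257.4]]
```

Call:
play_rows(
  moves=[
    [[9,0,-3,0,0,0],[9,0,-4,0,0,0],[9,0,-4,0,0,0],[9,0,-3,0,0,0],[10,0,-3,0,0,0]],
  ],
)

```text
time_s: 8.8
position: [0.5985, -0.0525, 0.2125]
tcp_rot: [[0.978, -0.208, 0.0], [-0.208, -0.978, 0.001], [0.0, -0.001, -1.0]]
force: [-0.1, 0.2, 0.3]
opening: 0.003
grasp_force: 0.1
```

Call:
play_rows(
  moves=[
    [[10,0,-2,0,0,0],[10,0,-1,0,0,0],[10,0,0,0,0,0],[10,0,0,0,0,0],[0,0,0,0,0,0]],
  ],
)

```text
time_s: 9.3
position: [0.6382, -0.0611, 0.2149]
tcp_rot: [[0.978, -0.208, 0.001], [-0.208, -0.978, 0.001], [0.001, -0.001, -1.0]]
force: [1.0, -0.0, -1.1]
opening: 0.004
grasp_force: 0.0
```

```bash
python3 -c "
from h import *
st()
p=bot.capture('scene');cover(p);cv2.imwrite('pics/s5.png',p['image'])
print([r['centre'] for r in bot.pinpoint(p,'recorder')[:1]])
p=bot.capture('top');cover(p)"
```

```text
t 9.3 tcp [ 0.6382 -0.0611  0.2149] rec-frame tcp [ 59.1175  -0.4789 214.9334] tip [ 59.1324  -0.4635 200.9334] F [ 1.0245 -0.0442 -1.06  ] op 0.00363538463815867
[[ 1.     -0.0003  0.0011]
 [-0.0003 -1.      0.0011]
 [ 0.0011 -0.0011 -1.    ]]
cover 1.595 px err 0.7 [285.6, 199.5] 0.77
[[266.9, 255.9]]
```

View pics/s5.png

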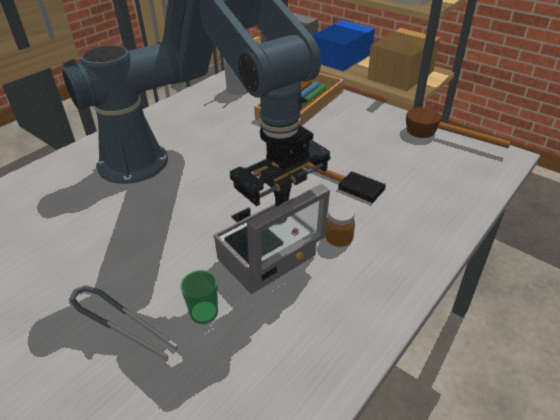

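The cover is now just past upright (about 1.6 rad), with the fingers on its front edge and the recorder not shifted.

Call:
play_rows(
  moves=[
    [[9,0,0,0,0,0],[9,0,0,0,0,0],[8,0,1,0,0,0],[6,0,2,0,0,0],[4,0,0,0,0,0]],
  ],
)

```text
time_s: 10.05
position: [0.6725, -0.0682, 0.2116]
tcp_rot: [[0.978, -0.208, -0.0], [-0.208, -0.978, 0.001], [-0.001, -0.001, -1.0]]
force: [-0.1, 0.3, 0.0]
opening: 0.007
grasp_force: 0.1
```

Call:
play_rows(
  moves=[
    [[2,0,0,0,0,0],[0,0,0,0,0,0]],
  ],
)

```text
time_s: 10.25
position: [0.674, -0.0685, 0.2119]
tcp_rot: [[0.978, -0.208, -0.0], [-0.208, -0.978, 0.001], [-0.0, -0.001, -1.0]]
force: [0.8, 0.5, -0.3]
opening: 0.003
grasp_force: 0.0
```

```bash
python3 -c "
from h import *
st()
p=bot.capture('scene');cover(p)
print([r['centre'] for r in bot.pinpoint(p,'recorder')[:1]])"
```

```text
t 10.25 tcp [ 0.674  -0.0685  0.2119] rec-frame tcp [ 95.6959  -0.3131 211.9347] tip [ 95.69    -0.2961 197.9347] F [ 0.8309  0.4882 -0.2639] op 0.0027394959147644072
[[ 1.     -0.     -0.0004]
 [-0.     -1.      0.0012]
 [-0.0004 -0.0012 -1.    ]]
cover 1.825 px err 0.3 [295.7, 209.6] 0.84
[[268.2, 258.1]]
```

Call:
play_rows(
  moves=[
    [[3,0,0,0,0,0],[3,0,0,0,0,0],[0,0,0,0,0,0]],
  ],
)

```text
time_s: 10.7
position: [0.6802, -0.0699, 0.2123]
tcp_rot: [[0.978, -0.208, 0.001], [-0.208, -0.978, 0.001], [0.001, -0.001, -1.0]]
force: [0.7, 0.6, -0.3]
opening: 0.004
grasp_force: 0.0
```

Call:
play_rows(
  moves=[
    [[2,0,0,0,0,0],[0,0,0,0,0,0]],
  ],
)

```text
time_s: 10.9
position: [0.6809, -0.0699, 0.2121]
tcp_rot: [[0.978, -0.208, -0.002], [-0.208, -0.978, 0.002], [-0.003, -0.001, -1.0]]
force: [-3.5, -0.7, 1.0]
opening: 0.004
grasp_force: 1.4
```

```bash
python3 -c "
from h import *
st()
p=bot.capture('scene');cover(p)
print([r['centre'] for r in bot.pinpoint(p,'recorder')[:1]],M.T@np.mean([bot.read_state()['force'] for _ in range(1)],0))"
```

```text
t 10.9 tcp [ 0.6809 -0.0699  0.2121] rec-frame tcp [102.7184  -0.2964 212.0617] tip [102.6825  -0.2801 198.0617] F [-3.549  -0.7101  0.9528] op 0.004253892402220795
[[ 1.     -0.     -0.0026]
 [-0.     -1.      0.0012]
 [-0.0026 -0.0012 -1.    ]]
cover 1.8800000000000001 px err 2.2 [296.4, 214.1] 0.73
[[267.2, 256.0]] [-3.7824 -0.4343  1.9915]
```

The force rose to 3.5 N against the stop, at about 1.9 rad. I back off now, move over the button and re-measure.

Call:
play_rows(
  moves=[
    [[-5,0,0,0,0,0],[-20,0,0,0,0,0],[-36,-15,0,0,0,0],[-36,-20,0,0,0,0],[-36,-25,0,0,0,0]],
  ],
)

```text
time_s: 11.55
position: [0.5636, 0.0163, 0.2124]
tcp_rot: [[0.978, -0.21, 0.003], [-0.21, -0.978, 0.001], [0.002, -0.001, -1.0]]
force: [0.7, 0.5, -0.0]
opening: 0.007
grasp_force: 0.0
```

Call:
play_rows(
  moves=[
    [[0,0,25,0,0,0],[0,0,25,0,0,0],[0,0,20,0,0,0],[0,0,0,0,0,0]],
  ],
)

```text
time_s: 11.95
position: [0.5626, 0.0166, 0.1401]
tcp_rot: [[0.978, -0.208, -0.004], [-0.208, -0.978, 0.002], [-0.004, -0.001, -1.0]]
force: [-0.7, 0.1, -0.3]
opening: 0.003
grasp_force: 0.0
```

```bash
python3 -c "
from h import *
st([-.03,.06,.111])
p=bot.capture('scene');cover(p);a=p['image']
r=bot.pinpoint(p,'recorder')[0]['centre'];print(r,atz(p,r,0))
for q in bot.pinpoint(p,'start_top')[:2]:print(q,1e3*M.T@(atz(p,q['centre'],.097)-T))
p=bot.capture('wrist')
for q in bot.pinpoint(p,'start_top')[:2]:
  R=np.array(p['R']);d=(np.array(q['centre'])-[p['cx'],p['cy']])/p['fx'];an=np.hypot(*d);v=R.T@np.r_[d/an*np.sin(an),np.cos(an)];o=-R.T@p['t']
  print(q,1e3*M.T@(o+v*(.097-o[2])/v[2]-T))
cv2.imwrite('pics/w6.png',cv2.resize(np.hstack([a,p['image']]),(800,300)))"
```

```text
t 11.95 tcp [0.5626 0.0166 0.1401] rec-frame tcp [-30.9861  59.8086 140.0843] tip [-31.0438  59.8247 126.0844] F [-0.6897  0.1331 -0.3073] op 0.002652583993841209
[[ 1.     -0.0001 -0.0041]
 [-0.0001 -1.      0.0012]
 [-0.0041 -0.0012 -1.    ]]
tool shift mm [ 1.106  -0.158  29.0801]
cover 1.94 px err 3.3 [298.0, 217.7] 0.64
[265.2, 258.4] [ 0.5781 -0.0512  0.    ]
{'centre': [279.0, 212.8], 'confidence': 0.4} [-21.628   56.7082  97.    ]
{'centre': [284.7, 245.0], 'confidence': 0.55} [-30.3627  57.8579  97.    ]
```

View pics/w6.png

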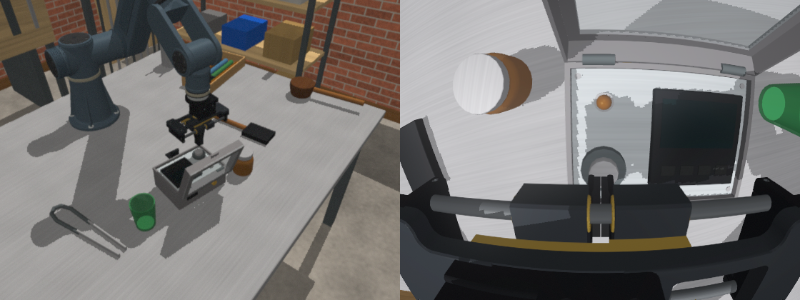

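The cover stands fully open and the fingers are over the button, about (603,165) in the right half of the picture, to within 2 mm. I press now.

Call:
play_rows(
  moves=[
    [[0.8,1,12,0,0,0],[0,0,10,0,0,0],[0,0,5,0,0,0],[0,0,3,0,0,0],[0,0,2,0,0,0]],
  ],
)

```text
time_s: 12.75
position: [0.564, 0.0153, 0.1097]
tcp_rot: [[0.978, -0.208, -0.002], [-0.208, -0.978, 0.001], [-0.002, -0.001, -1.0]]
force: [-2.3, -0.3, 2.2]
opening: 0.008
grasp_force: 1.2
```

Call:
play_rows(
  moves=[
    [[0,0,2,0,0,0],[0,0,1,0,0,0],[0,0,0,0,0,0]],
  ],
)

```text
time_s: 13.05
position: [0.564, 0.0153, 0.1073]
tcp_rot: [[0.978, -0.208, -0.001], [-0.208, -0.978, 0.001], [-0.002, -0.001, -1.0]]
force: [-4.3, 0.0, 3.2]
opening: 0.003
grasp_force: 1.8
```

Call:
play_rows(
  moves=[
    [[0,0,1,0,0,0],[0,0,1,0,0,0],[0,0,0,0,0,0]],
  ],
)

```text
time_s: 13.35
position: [0.5643, 0.0153, 0.1054]
tcp_rot: [[0.978, -0.208, -0.001], [-0.208, -0.978, 0.001], [-0.001, -0.001, -1.0]]
force: [-3.5, -1.2, 5.1]
opening: 0.009
grasp_force: 2.5
```

```bash
python3 -c "
from h import *
st()
p=bot.capture('scene');cover(p);r=bot.pinpoint(p,'recorder')[0]['centre'];print(r)
print(bot.read_state()['moment'])
w=bot.capture('wrist')['image']
cv2.imwrite('pics/s7.png',np.hstack([cv2.resize(p['image'][130:300,180:360],(400,378)),cv2.resize(w[100:420,120:460],(400,378))]))"
```

```text
t 13.35 tcp [0.5643 0.0153 0.1054] rec-frame tcp [-29.0642  58.8447 105.4213] tip [-29.0766  58.8608  91.4213] F [-3.5193 -1.2175  5.0507] op 0.009137833800076893
[[ 1.      0.     -0.0009]
 [ 0.     -1.      0.0012]
 [-0.0009 -0.0012 -1.    ]]
cover 1.8900000000000001 px err 1.5 [297.4, 214.1] 0.83
cover 1.995 px err 42.1 [340.4, 238.2] 0.37
[118.4, 320.4]
[0.0626 0.7259 0.008 ]
```

View pics/s7.png

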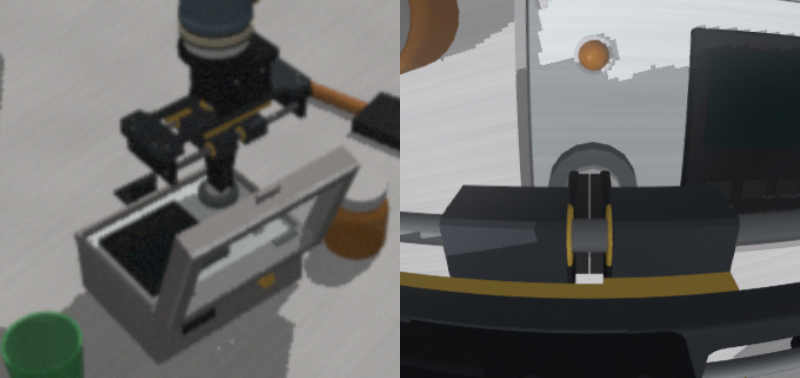

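The fingers are square on the button, nothing else is touched and the cover stays open. I press slightly further to be sure it bottoms.

Call:
play_rows(
  moves=[
    [[-0.5,0,0.8,0,0,0],[0,0,0.7,0,0,0],[0,0,0,0,0,0]],
  ],
)

```text
time_s: 13.85
position: [0.5643, 0.0153, 0.1052]
tcp_rot: [[0.978, -0.208, 0.001], [-0.208, -0.978, 0.001], [0.001, -0.001, -1.0]]
force: [-4.9, 0.2, 14.2]
opening: 0.006
grasp_force: 6.5
```

Bottomed: the position held while the force rose to 14 N. I release and move clear.

Call:
play_rows(
  moves=[
    [[0,0,-3,0,0,0],[0,0,-10,0,0,0],[0,0,-30,0,0,0],[0,0,-40,0,0,0],[-20,0,-40,0,0,0]],
  ],
)

```text
time_s: 14.35
position: [0.548, 0.0185, 0.2284]
tcp_rot: [[0.978, -0.209, 0.006], [-0.209, -0.978, 0.0], [0.006, -0.002, -1.0]]
force: [1.0, -0.8, 0.9]
opening: 0.004
grasp_force: 0.0
```

Call:
play_rows(
  moves=[
    [[-30,0,-10,0,0,0],[-30,0,0,0,0,0],[0,0,0,0,0,0],[0,0,0,0,0,0]],
  ],
)

```text
time_s: 14.75
position: [0.4868, 0.0318, 0.2375]
tcp_rot: [[0.978, -0.208, 0.003], [-0.208, -0.978, 0.001], [0.003, -0.002, -1.0]]
force: [0.8, 0.3, 0.5]
opening: 0.009
grasp_force: 0.0
```

```bash
python3 -c "
from h import *
st()
p=bot.capture('scene');cover(p);a=p['image']
for k in('recorder','tumbler','frit'):
  r=bot.pinpoint(p,k)[0]['centre'];print(k,r,atz(p,r,0))
w=bot.capture('wrist')['image']
cv2.imwrite('pics/s8.png',np.hstack([cv2.resize(a[130:330,160:380],(400,364)),cv2.resize(w,(400,364))]))"
```

```text
t 14.75 tcp [0.4868 0.0318 0.2375] rec-frame tcp [-108.2982   58.8742  237.4699] tip [-108.254    58.8955  223.47  ] F [0.8036 0.3036 0.486 ] op 0.008720515123503185
[[ 1.      0.      0.0032]
 [ 0.     -1.      0.0015]
 [ 0.0032 -0.0015 -1.    ]]
cover 1.905 px err 1.5 [298.0, 214.9] 0.97
recorder [267.7, 257.6] [ 0.581  -0.0455  0.    ]
tumbler [203.6, 312.0] [ 0.5773 -0.2515  0.    ]
frit [340.6, 237.3] [0.6783 0.1199 0.    ]
```

View pics/s8.png

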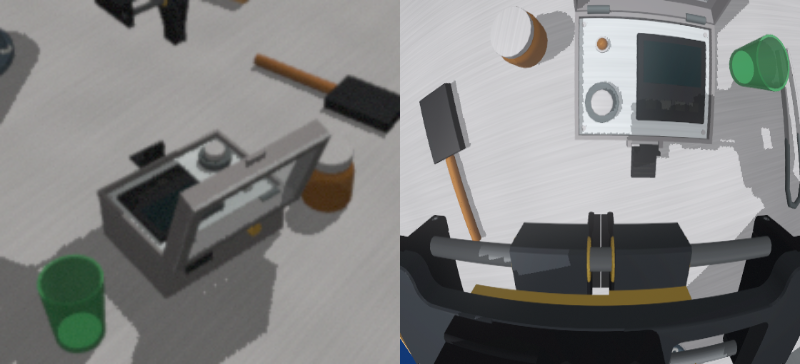

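The cover is fully open (about 1.9 rad), the button is back up, and the recorder, tumbler and jar stand where they were. The arm is clear.

```bash
python3 -c "
from rig import bot
print(bot.hand_in())"
```

```text
the job is handed in; nothing more can be done
None
```

The job is handed in: the latch was pressed, the cover pushed back to its stop (about 1.9 rad) where it stays, and the start button pressed right down and released, with the recorder and the glass next to it unmoved in the final pictures.

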